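# Charge a deburring barrel, lock its lid and zero the turns counter

### The arm

A 6-joint arm with a two-finger parallel gripper is mounted at the origin on the work surface. World frame = base frame: x ahead of the robot, y to its left, z up, the work surface at z = 0. Lengths are in m, angles in rad, forces in N, time in s.
With the tool pointing down it reaches from about 0.35 to 0.775 m from the base axis. Payload 7.3 kg.
Tool frame: the origin (TCP) lies at the very end of the fingers, on their centre line; the grasp point (between the pads) lies 19 mm behind it; z points along the fingers, y is the line along which they close (so a half turn about z gives the same grasp; the last joint's range is limited). The gripper opens to 92 mm and grips with 3 to 60 N. Pads are 19 mm wide; open, the fingers measure 130 mm over their backs; the gripper's body (75 mm by 190 mm) begins 47 mm behind the grasp point.
Start: joints at [-1.468, 0.342, 1.524, -0, 1.275, -0.146], TCP at [0.129, -0.509, 0.227] pointing down, gripper open.
Joint ranges: [-2.53, 2.53], [-0.77, 2.02], [0.04, 2.7], [-1, 4.14], [0.28, 2.66], [-3.11, 3.11]. Speed limits (rad/s): [2.57, 2.57, 3.14, 3.14, 3.14, 3.14].

### API

Orientations are given as [roll, pitch, yaw] about the fixed x, y, z axes, in that order (R = Rz(yaw) Ry(pitch) Rx(roll)).
In Python, from cell import robot gives the robot as it stands.
- The arm moves only by the tool apply_moves, never from a script. Its argument "motion" is text: rows parted by semicolons, each of 7 numbers parted by spaces: the opening in per cent of the stroke, from 0 (shut) to 100 (fully open), then the shift along the tool's x, y, z in cm, then the turn, a rotation vector about the tool's x, y, z in rad. A call has 1 to 20 rows; each row shifts and turns the commanded pose from where the row before left it, along the tool's axes as they then stand; what a row does not reach is not made up. A row lasts 1/8 s, in which the tool goes at most 62.5 mm and 10.7 degrees, less where a joint would pass 70% of its speed; a pose out of reach is approached as far as the arm can. A call with a gripper value outside its range is refused whole. The fingers move at their own pace and stop on an object; "force" is the grip in N (left out, the last holds). Time passes only in rows, so rows that do not move let the fingers close. It gives the time, the measured TCP pose, the force, the opening and the grip force at its end, in the units of the state.
- robot.observe(): the state, without advancing time (a new reading comes with each control period).
- robot.read_camera(name): name is "scene" or "side" or "wrist"; returns a dict with "img" (420x560x3 uint8, red, green, blue), "fovy" (degrees; the focal length in pixels is half the picture's height over the tangent of half this angle, whatever the lens; pixels are square), "cx", "cy" (the principal point, pixels), "k1" (the pictures are not rectified: a ray, as slopes to the right and down, at radius r is drawn at 1 + k1 r^2 times it, then the intrinsics apply), "R" (3x3) and "t" (3): a world point X has camera coordinates R X + t; the wrist camera has in their place "hand_eye" (4x4, takes a point from camera to tool coordinates, whose origin is the TCP and whose axes are the flange's). Camera axes: x right, y down, z forward; pixel columns grow to the right and rows downward; lengths in m; the calibration is good to about 2 mm. A picture is of the moment at which its call begins: read the wrist's pose just before it. There is no depth.
- robot.hand_in(): hands the job in; it is judged then, once.
Trained networks look in a picture, given as the dict that the camera call returned (one of the last four; its "shot" number tells which), for a name from the list of things; names that differ only in an ending like _2 or _b are one class to them, and where a whole thing is asked for, a point or a joint stands for the part that bears it (a point fixed in the world has none). Each returns a list of dicts, best first, with "score" (0 to 1); they miss things now and then, are a little off and sometimes report something else, mostly with a low value. They report only what shows in the picture. A call takes as long as a camera call. They do not tell look-alikes from the thing itself.
- robot.search_frame(target, picture): "centre" ([x, y, z] in m, in world coordinates, good to about 4 mm: the middle of the surface that is visible of it).
- robot.trace(target, picture): "pixels" (420x560 bool, what is visible of it).
The state is a dict: "time": time; "qpos": joint angles; "qvel": joint speeds; "joint_efforts": joint torques, N m; "tool_pos": TCP position; "tool_rot": TCP orientation; "contact_force": force on the tool from outside, world axes, zero at the start; "torque": the same for the moment, N m; "opening": finger opening in m; "grip_force": force on a finger pad.
Only numpy, scipy, OpenCV 4.12 (cv2) and the standard library are available. Lean on these libraries where they do the work, as an engineer would, in place of code of your own. Each camera call takes 0.05 s, during which the arm holds its last target. There are 200 camera calls.

### The job

Get the tumbling barrel ready for its next deburring run: put every seat-track fitting on the board into the barrel, then fit the lid down flat on the rim with its two ears lined up with the white mark, and then turn the lock collar fully round until its post is at the white mark. Also turn the counter's reset knob back to its zero stop, at any time during the job. Leave everything else on the bench where it is.

Things in the scene. Friction and masses are not known exactly. Their poses are not given: they have to be found in the camera images.
- barrel: the tumbling barrel, fixed on the board: upright grey open cylinder, 116 mm outside, 104 mm inside diameter, 80 mm high, inner floor 8 mm up, on a 136 mm square foot. Origin at the centre of its underside, z up. Its x axis points to the white locked mark, a small block 102 to 120 mm from the axis, 63 to 77 mm up. The seated lid's origin lies on the axis 70 mm above this origin.
- barrel_mouth (a point): centre of the barrel's open mouth, on the axis at rim height (80 mm above the underside)
- collar (a joint): angle of the dark steel lock collar, captive on the barrel's rim. 0: open, its post on the barrel's +y side, 90 degrees from the mark; it grows as the collar turns clockwise seen from above; pi/2: locked, at its stop, post in line with the white mark. Starts between 0 and 0.3, stays where left (about 0.15 N m of friction, about 2 N at the post).
- collar_ring (a point): centre of the collar ring's top face, on the barrel's axis 93 mm above its underside; ring 138 mm inside, 154 mm outside diameter, 17 mm high. Its y axis points to the post. Two inward tabs on the ring (at the post and opposite; 30 mm wide, inner faces 60 mm from the axis) pass 2.5 mm above the seated lid's ears and hold it down; a collar turned far from open blocks the ears.
- collar_post (a point): grip point of the collar's upright steel post, 14 mm diameter, 87 mm from the barrel's axis; this point is 110 mm above the barrel's underside, the post's top 126 mm, and the 24 mm square lug at its foot ends at 90 mm
- lid: the loose lid, right way up on the board, 250 g: black plug below (10 mm deep, 98 mm diameter tapering to 84), aluminium plate 108 mm in diameter, 5 mm thick, that comes to rest on the rim, two ears 30 mm wide reaching 65 mm from the centre along +x and -x, bar handle on top. Origin: centre of the plug's underside, z up. It fits with the ears along the barrel's x axis, either way round.
- lid_handle (a point): grip point of the lid's bar handle, on the lid's axis 32 mm above its underside; the bar is 64 mm long along the lid's x, 14 mm thick, from 15 mm (the plate's top) to 42 mm above the underside
- counter: the turns counter, fixed on the board: a grey box 90 x 80 x 34 mm with a white dial on top and a dark zero line at the dial's -x edge. Origin at the centre of its underside.
- reset_knob (a joint): angle of the black reset knob on top of the counter. 0: at its zero stop, white stripe towards the zero line; it grows as the knob turns clockwise seen from above, so resetting means turning it anticlockwise. It starts between 0.9 and 2.6 and stays where left (0.03 N m of friction).
- knob_grip (a point): grip point of the reset knob, on its axis, 67 mm above the counter's underside; its x axis turns with the knob. The grip is a bar 42 mm long along this x, 14 mm thick, from 45 to 77 mm above the counter's underside. The white stripe is on the -x half.
- fitting1: one of up to five identical seat-track fittings (3 to 5 are present; None if absent): bare aluminium lozenge, 46 mm long (x), 22 mm wide (y), 18 mm thick (z), with round ends and two dark holes; they start flat on the plywood board (board top at z = 12 mm). Origin at its centre. About 45 g.
- fitting2: one of up to five identical seat-track fittings (3 to 5 are present; None if absent): bare aluminium lozenge, 46 mm long (x), 22 mm wide (y), 18 mm thick (z), with round ends and two dark holes; they start flat on the plywood board (board top at z = 12 mm). Origin at its centre. About 45 g.
- fitting3: one of up to five identical seat-track fittings (3 to 5 are present; None if absent): bare aluminium lozenge, 46 mm long (x), 22 mm wide (y), 18 mm thick (z), with round ends and two dark holes; they start flat on the plywood board (board top at z = 12 mm). Origin at its centre. About 45 g.
- fitting4: one of up to five identical seat-track fittings (3 to 5 are present; None if absent): bare aluminium lozenge, 46 mm long (x), 22 mm wide (y), 18 mm thick (z), with round ends and two dark holes; they start flat on the plywood board (board top at z = 12 mm). Origin at its centre. About 45 g.
- fitting5: one of up to five identical seat-track fittings (3 to 5 are present; None if absent): bare aluminium lozenge, 46 mm long (x), 22 mm wide (y), 18 mm thick (z), with round ends and two dark holes; they start flat on the plywood board (board top at z = 12 mm). Origin at its centre. About 45 g.
- bumper: bystander, to be left where it is: the black rubber bumper (a cone stub, 34 mm across, 20 mm high) among the fittings
- tape_roll: bystander, to be left where it is: the roll of tape at the far edge of the board (96 mm across, 25 mm high)
- wrench: bystander, to be left where it is: the wrench lying near the board's right end
- sanding_block: bystander, to be left where it is: the cork sanding block (110 x 60 x 35 mm)
- spacer: bystander, to be left where it is: a brass spacer tube (30 mm across, 26 mm high) at the far edge of the board
- bracket: bystander, to be left where it is: a small steel angle bracket (36 x 30 mm, 30 mm high) at the near edge of the board
There are look-alikes about, which are no part of the job. What is shaped like the fitting1 but blue is not meant.

How it is judged:
By the outcome, as a careful person would: the job done as asked, in the order asked, and still so for the second after the job is handed in, with the robot touching nothing.
Of fitting1, fitting2, fitting3, fitting4, fitting5 only 3 to 5 are there at a start; the rules pass over those that are not, and their reading is None.
At some moment in a run one of fitting1, fitting2, fitting3, fitting4, fitting5 may be knocked a few centimetres aside while the robot is not near it.
Once in a run the grip may slacken for a moment while it holds something.
It also fails if it takes over 208 s, if anything falls off the work surface, if the arm or the gripper's body presses on something with over 40 N, if the wrist force passes 120 N, or if a joint passes its speed limit or range.

## Working session

There is one attempt and no reset: what is moved stays moved. The work goes in short steps, Python scripts to look and compute and a tool call to move; the robot and the scene stay as the last step left them, time stands still between calls to the robot, and variables do not carry over. Pictures are saved under pics/ and viewed, at most 17 in all, crops included, and the job is handed in when it is done.

Besides the shell and the picture viewer there is one more tool, called as name(argument=value, ...) on one line, values as JSON. apply_moves: Moves the arm, as the interface text tells. Its arguments: {"type":"object","properties":{"motion":{"type":"string"},"force":{"type":"number"}},"required":["motion"]}

```bash
ls; mkdir -p pics; cat > h.py <<'E'
import numpy as np, cv2
from cell import robot
from scipy.spatial.transform import Rotation as Ro
def Rt(p):
    if 'R' in p: return np.array(p['R']),np.array(p['t'])
    s=p['state']; T=np.eye(4); T[:3,:3]=Ro.from_euler('xyz',s['tool_rot']).as_matrix(); T[:3,3]=s['tool_pos']
    W=T@np.array(p['hand_eye']); return W[:3,:3].T,-W[:3,:3].T@W[:3,3]
def snap(n,save=None):
    s=robot.observe(); p=robot.read_camera(n); p['state']=s
    if save: cv2.imwrite('pics/'+save,p['img'][:,:,::-1])
    return p
def f(p): return p['img'].shape[0]/2/np.tan(np.radians(p['fovy'])/2)
def proj(p,X):
    R,t=Rt(p); c=np.atleast_2d(X)@R.T+t; s=c[:,:2]/c[:,2:]; s=s*(1+p['k1']*(s**2).sum(1,keepdims=True))
    return s*f(p)+[p['cx'],p['cy']]
def unproj(p,uv,z):
    R,t=Rt(p); d=(np.atleast_2d(uv)-[p['cx'],p['cy']])/f(p); s=d.copy()
    for _ in range(20): s=d/(1+p['k1']*(s**2).sum(1,keepdims=True))
    r=np.c_[s,np.ones(len(s))]@R; o=-R.T@t
    return o+r*((z-o[2])/r[:,2])[:,None]
E
python3 - <<'E'
from h import *
a=snap('scene','a.png');b=snap('side','b.png');w=snap('wrist','w.png')
print(robot.observe())
print({k:v for k,v in w.items() if k!='img'})
for n in ['fitting1','barrel','collar_post','lid','lid_handle','counter','reset_knob','bumper']:
  for p,m in((a,'scene'),(b,'side')):
    print(n,m,[(np.round(d['centre'],3).tolist(),round(d['score'],2)) for d in robot.search_frame(n,p)])
E
```

```text
pics
{'time': 0.15, 'qpos': array([-1.46801441e+00,  3.42584257e-01,  1.52477812e+00, -9.65002314e-06,
        1.27540172e+00, -1.46013409e-01]), 'qvel': array([-1.58842487e-03, -2.61878629e-03, -3.90086160e-03,  3.56351050e-06,
        4.99862054e-04, -4.43526425e-04]), 'joint_efforts': array([ 1.48426894e-03, -4.31468368e+01, -2.44354337e+01,  7.17392145e-02,
        5.36915346e-02, -8.98073176e-05]), 'tool_pos': array([ 0.12925522, -0.50853302,  0.22620021]), 'tool_rot': array([-3.14043233e+00, -1.61309051e-04,  2.48798047e-01]), 'contact_force': array([-0.30680769,  0.02448237, -0.03849796]), 'torque': array([-0.01383886,  0.00706874, -0.02622533]), 'grip_force': 0.0, 'opening': 0.0917525994056043}
{'fovy': 63.14677250240095, 'cx': 280.0790102461952, 'cy': 213.5983703737037, 'k1': -0.02748458177176117, 'hand_eye': array([[-3.47507779e-04, -9.54778361e-01, -2.97318283e-01,
         8.06658154e-02],
       [ 9.99999100e-01,  5.35925173e-05, -1.34090793e-03,
        -1.68968304e-04],
       [ 1.29620391e-03, -2.97318481e-01,  9.54777482e-01,
        -1.58461113e-01],
       [ 0.0000
[... 1195 characters left out ...]
ene [([0.547, 0.166, 0.105], 0.76)]
collar_post side [([0.531, 0.182, 0.105], 0.85)]
lid scene [([0.606, -0.249, 0.029], 0.79), ([0.397, 0.072, 0.015], 0.69), ([0.481, -0.232, 0.07], 0.3)]
lid side [([0.593, -0.24, 0.032], 0.92)]
lid_handle scene [([0.605, -0.25, 0.029], 0.96)]
lid_handle side [([0.588, -0.234, 0.029], 0.79)]
counter scene [([0.483, -0.232, 0.047], 0.92), ([0.542, 0.163, 0.106], 0.55), ([0.604, -0.246, 0.028], 0.4)]
counter side [([0.463, -0.219, 0.046], 0.59)]
reset_knob scene [([0.48, -0.235, 0.07], 0.73)]
reset_knob side [([0.466, -0.222, 0.066], 0.7), ([0.59, -0.237, 0.028], 0.21)]
bumper scene [([0.451, -0.103, 0.031], 0.71)]
bumper side [([0.436, -0.086, 0.028], 0.44)]
```

View pics/a.png

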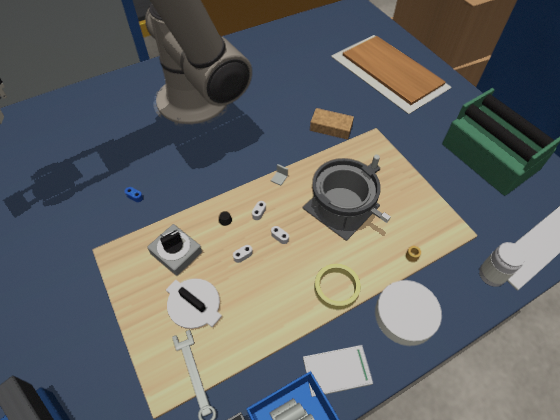

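View pics/b.png

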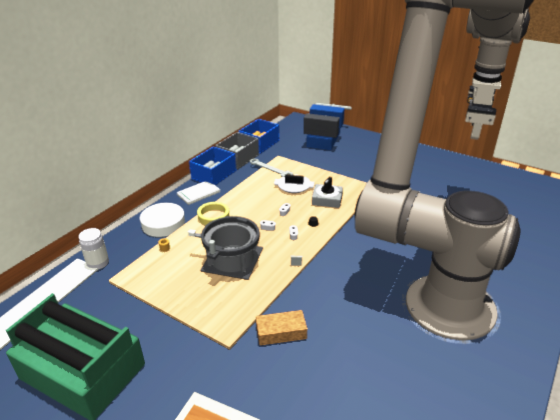

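```bash
cat >> h.py <<'E'
def tomove(x,y,z,yaw=None):
    """turn about tool z, then shift (cm) in the turned tool axes"""
    s=robot.observe(); R0=Ro.from_euler('xyz',s['tool_rot'])
    yaw0=s['tool_rot'][2]; yaw=yaw0 if yaw is None else yaw
    R=Ro.from_euler('xyz',[np.pi,0,yaw]); 
    rv=(R0.inv()*R).as_rotvec(); d=R.inv().apply(np.array([x,y,z])-s['tool_pos'])*100
    print('turn',rv.round(3),'shift cm',d.round(2),'q1',round(s['qpos'][0],2),'q6',round(s['qpos'][5],2))
def blobs(p,name,z,minsc=.3):
    out=[]
    for d in robot.trace(name,p):
        m=d['pixels'].astype(np.uint8)
        vs,us=np.nonzero(m); 
        if len(us)<20: continue
        X=unproj(p,np.c_[us,vs],z)[:,:2]; c=X.mean(0); w,V=np.linalg.eigh(np.cov((X-c).T))
        col=p['img'][m>0].mean(0).round()
        out.append((round(d['score'],2),c.round(4).tolist(),'yaw',round(np.arctan2(V[1,1],V[0,1]),3),'sd',np.sqrt(w).round(4).tolist(),col.tolist(),(us.mean().round(),vs.mean().round())))
    return out
E
python3 - <<'E'
from h import *
a=snap('scene')
for n,z in [('fitting1',.027),('lid_handle',.054),('collar_post',.13),('reset_knob',.089)]:
  for o in blobs(a,n,z): print(n,*o)
print('mark',unproj(a,[[384,215]],.012+.075),'post',unproj(a,[[376,162]],.138))
c=(384,160)
cv2.imwrite('pics/c.png',cv2.resize(a['img'][135:325,140:400,::-1],None,fx=3,fy=3,interpolation=cv2.INTER_CUBIC))
E
```

```text
fitting1 0.75 [0.5506, -0.0132] yaw -2.957 sd [0.008, 0.0134] [150.0, 147.0, 145.0] (np.float64(279.0), np.float64(234.0))
fitting1 0.66 [0.5527, -0.1088] yaw 1.849 sd [0.008, 0.0127] [149.0, 147.0, 146.0] (np.float64(242.0), np.float64(253.0))
fitting1 0.66 [0.2809, -0.267] yaw -2.739 sd [0.0061, 0.0132] [37.0, 73.0, 134.0] (np.float64(134.0), np.float64(194.0))
fitting1 0.48 [0.4673, -0.0229] yaw 2.315 sd [0.0072, 0.0135] [152.0, 150.0, 148.0] (np.float64(258.0), np.float64(210.0))
lid_handle 0.41 [0.5213, 0.1933] yaw 2.015 sd [0.0478, 0.0648] [70.0, 69.0, 68.0] (np.float64(348.0), np.float64(184.0))
lid_handle 0.28 [0.7287, 0.0208] yaw 2.376 sd [0.0283, 0.0315] [161.0, 156.0, 107.0] (np.float64(337.0), np.float64(287.0))
reset_knob 0.96 [0.4909, -0.2354] yaw 2.892 sd [0.0113, 0.0138] [36.0, 35.0, 36.0] (np.float64(172.0), np.float64(242.0))
reset_knob 0.68 [0.4442, 0.0473] yaw 2.316 sd [0.008, 0.0145] [135.0, 137.0, 131.0] (np.float64(280.0), np.float64(175.0))
mark [[0.64918293 0.19321416 0.087     ]] post [[0.54845885 0.23409513 0.138     ]]
```

View pics/c.png

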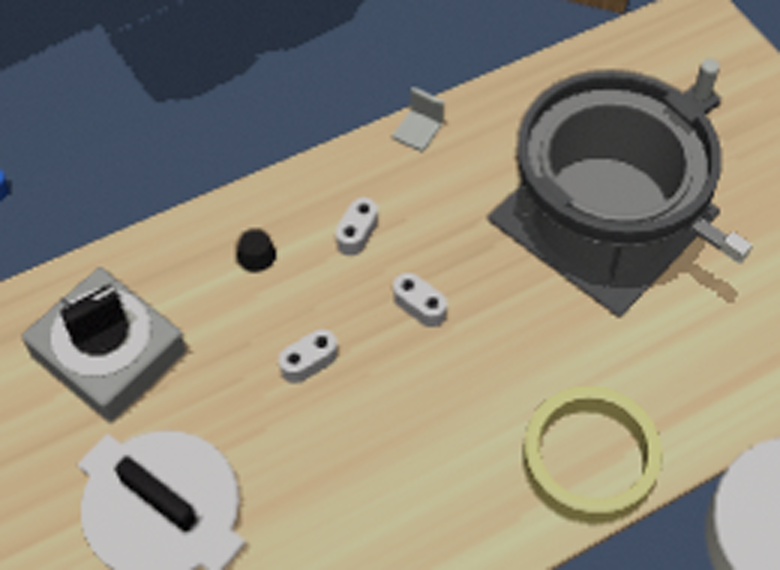

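```bash
python3 - <<'E'
from h import *
tomove(.57,-.04,.30,0)
E
```

```text
turn [ 0.    -0.     0.249] shift cm [ 44.07 -46.88  -7.32] q1 -1.47 q6 -0.15
```

apply_moves(motion="100 0 0 -1 0 0 0.125; 100 0 0 -1 0 0 0.125; 100 3.15 -3.35 -0.4 0 0 0;100 3.15 -3.35 -0.4 0 0 0;100 3.15 -3.35 -0.4 0 0 0;100 3.15 -3.35 -0.4 0 0 0;100 3.15 -3.35 -0.4 0 0 0;100 3.15 -3.35 -0.4 0 0 0;100 3.15 -3.35 -0.4 0 0 0;100 3.15 -3.35 -0.4 0 0 0;100 3.15 -3.35 -0.4 0 0 0;100 3.15 -3.35 -0.4 0 0 0;100 3.15 -3.35 -0.4 0 0 0;100 3.15 -3.35 -0.4 0 0 0;100 3.15 -3.35 -0.4 0 0 0;100 3.15 -3.35 -0.4 0 0 0;100 0 0 0 0 0 0")

```text
time: 3.32
tool_pos: [0.5722, -0.0381, 0.3022]
tool_rot: [-3.141, -0.0, 0.002]
contact_force: [0.0, -0.6, 0.1]
opening: 0.0916
grip_force: 0.0
```

```bash
python3 - <<'E'
from h import *
w=snap('wrist','w2.png')
for n,z in [('fitting1',.027),('reset_knob',.089)]:
  for o in blobs(w,n,z): print(n,*o)
s=robot.observe();print(s['tool_pos'],s['tool_rot'])
E
```

```text
fitting1 0.82 [0.5516, -0.1042] yaw 1.643 sd [0.0067, 0.0119] [142.0, 142.0, 143.0] (np.float64(332.0), np.float64(189.0))
fitting1 0.64 [0.5487, -0.0104] yaw -2.809 sd [0.0065, 0.0123] [116.0, 116.0, 117.0] (np.float64(259.0), np.float64(191.0))
fitting1 0.58 [0.467, -0.0212] yaw 2.321 sd [0.0074, 0.0125] [138.0, 138.0, 139.0] (np.float64(268.0), np.float64(249.0))
reset_knob 0.94 [0.4848, -0.2221] yaw 1.06 sd [0.0097, 0.0146] [27.0, 26.0, 27.0] (np.float64(435.0), np.float64(256.0))
[ 0.57032623 -0.04084291  0.30245983] [ 3.14122498e+00  8.26764476e-04 -1.32105380e-03]
```

View pics/w2.png

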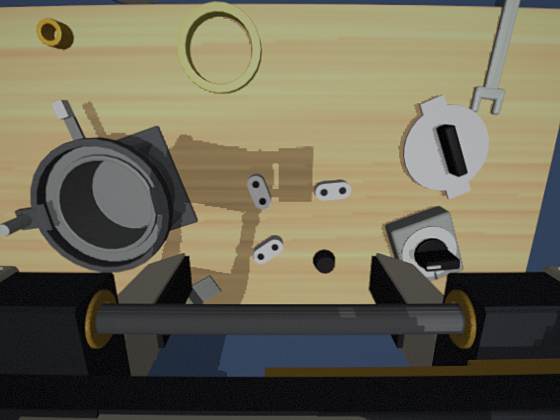

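```bash
python3 - <<'E'
from h import *
tomove(.5497,-.012,.10,.37)
tomove(.5497,-.012,.014,.37)
E
```

```text
turn [ 0.     0.001 -0.371] shift cm [-0.88 -3.43 20.25] q1 -0.21 q6 1.37
turn [ 0.     0.001 -0.371] shift cm [-0.88 -3.43 28.85] q1 -0.21 q6 1.37
```

apply_moves(motion="60 0 0 4 0 0 -0.125; 60 0 0 4 0 0 -0.125; 60 0 0 4 0 0 -0.12; 60 -0.44 -1.7 4 0 0 0; 60 -0.44 -1.73 4 0 0 0; 60 0 0 4 0 0 0; 60 0 0 3 0 0 0; 60 0 0 1.8 0 0 0; 60 0 0 0 0 0 0; 10 0 0 0 0 0 0; 10 0 0 0 0 0 0; 10 0 0 0 0 0 0; 10 0 0 0 0 0 0", force=25)

```text
time: 5.1
tool_pos: [0.5506, -0.0118, 0.0153]
tool_rot: [3.141, -0.001, 0.369]
contact_force: [-0.3, -2.9, 7.2]
opening: 0.0221
grip_force: 25.0
```

```bash
python3 - <<'E'
from h import *
tomove(.57,.16,.30,.25)
E
```

```text
turn [ 0.001 -0.001  0.119] shift cm [  6.13 -16.16 -28.47] q1 -0.16 q6 1.04
```

apply_moves(motion="10 0 0 -4 0 0 0; 10 0 0 -6 0 0 0.12; 10 0 0 -6 0 0 0; 10 1 -3 -5 0 0 0; 10 1 -3 -5 0 0 0; 10 1 -3 -2.5 0 0 0; 10 1 -3.5 0 0 0 0; 10 1 -3.5 0 0 0 0;10 1 0 0 0 0 0; 10 0 0 0 0 0 0")

```text
time: 6.35
tool_pos: [0.5693, 0.1581, 0.2989]
tool_rot: [3.141, 0.001, 0.249]
contact_force: [0.1, 0.3, -0.7]
opening: 0.022
grip_force: 25.0
```

```bash
python3 - <<'E'
from h import *
w=snap('wrist','w3.png'); a=snap('scene')
s=robot.observe();print(s['tool_pos'],s['tool_rot'],s['opening'],s['grip_force'])
for n,p in [('fitting1',a)]:
  for o in blobs(p,n,.027): print(n,*o)
for n in ['collar_post','barrel']: print(robot.search_frame(n,w)[:2])
E
```

```text
[0.56901915 0.15736377 0.29924088] [3.14131630e+00 1.05634600e-03 2.47862208e-01] 0.0219063643129588 24.999291384592652
fitting1 0.81 [0.5531, -0.1084] yaw 1.856 sd [0.0082, 0.0129] [150.0, 148.0, 146.0] (np.float64(242.0), np.float64(253.0))
fitting1 0.76 [0.4669, -0.0226] yaw 2.332 sd [0.007, 0.0132] [156.0, 153.0, 152.0] (np.float64(258.0), np.float64(209.0))
fitting1 0.37 [0.7385, -0.3032] yaw 3.05 sd [0.0073, 0.0509] [174.0, 176.0, 170.0] (np.float64(194.0), np.float64(375.0))
[{'centre': [0.5464, 0.1968, 0.1058], 'score': 0.84}]
[{'centre': [0.551, 0.1741, 0.0853], 'score': 0.77}]
```

View pics/w3.png

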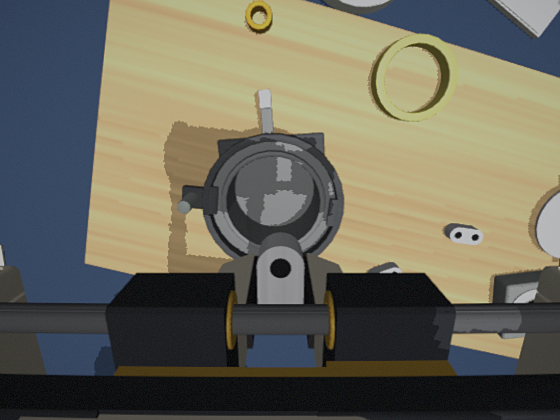

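```bash
python3 - <<'E'
from h import *
w=snap('wrist'); a=snap('scene')
m=unproj(w,[[264,97]],.088)[0]; po=unproj(w,[[184,207]],.138)[0]
ms=unproj(a,[[383,215]],.088)[0]; ps=unproj(a,[[375.5,158]],.138)[0]
print(m,po,'scene',ms,ps)
# ring: gradient-based circle fit: search centre maximising edge along projected circles
g=cv2.GaussianBlur(cv2.cvtColor(w['img'],cv2.COLOR_RGB2GRAY),(5,5),1).astype(float)
gm=np.hypot(cv2.Sobel(g,6,1,0),cv2.Sobel(g,6,0,1))
th=np.linspace(-1.6,2.0,150)+.25; best=[]
for x in np.arange(.52,.57,.001):
  for y in np.arange(.145,.195,.001):
    sc=0
    for r,z in((.077,.105),(.052,.092),(.069,.105)):
      uv=proj(w,np.c_[x+r*np.cos(th),y+r*np.sin(th),np.full(150,z)]).round().astype(int)
      sc+=np.minimum(gm[uv[:,1].clip(0,419),uv[:,0].clip(0,559)],120).mean()
    best.append((sc,x,y))
best.sort();print(np.round(best[-5:],4))
c=np.array(best[-1][1:]);
for q in (m,ms): print('mark yaw,r',np.arctan2(*(q[:2]-c)[::-1]),np.hypot(*(q[:2]-c)))
for q in (po,ps): print('post yaw,r',np.arctan2(*(q[:2]-c)[::-1]),np.hypot(*(q[:2]-c)))
o=w['img'][:,:,::-1].copy(); y0=.25
for r,z in((.077,.105),(.052,.092),(.069,.105),(.058,.092)):
  t=np.linspace(0,6.28,200); uv=proj(w,np.c_[c[0]+r*np.cos(t),c[1]+r*np.sin(t),np.full(200,z)])
  cv2.polylines(o,[uv.round().astype(int)],True,(0,0,255) if r!=.077 else (0,255,0),1)
cv2.imwrite('pics/d.png',cv2.resize(o[70:280,150:370],None,fx=2.8,fy=2.8))
E
```

```text
[0.65300953 0.19632036 0.088     ] [0.53389726 0.24604798 0.138     ] scene [0.64853819 0.19069002 0.088     ] [0.53841461 0.24023176 0.138     ]
[[2.301803e+02 5.460000e-01 1.600000e-01]
 [2.317745e+02 5.460000e-01 1.620000e-01]
 [2.341128e+02 5.470000e-01 1.610000e-01]
 [2.355682e+02 5.450000e-01 1.610000e-01]
 [2.432179e+02 5.460000e-01 1.610000e-01]]
mark yaw,r 0.31880838763424557 0.1126879221598928
mark yaw,r 0.281843094543612 0.10675007234768949
post yaw,r 1.7121520818651323 0.0859048077942384
post yaw,r 1.6662421924858648 0.07959403028227106
```

View pics/d.png

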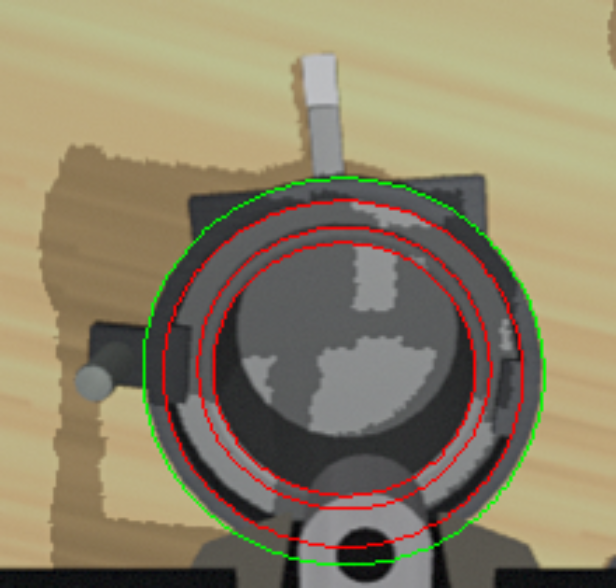

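```bash
python3 - <<'E'
from h import *
tomove(.546,.161,.088)
E
```

```text
turn [ 0. -0. -0.] shift cm [-2.15 -0.89 21.18] q1 0.14 q6 1.46
```

apply_moves(motion="10 -1 -0.4 4 0 0 0; 10 -1.15 -0.5 5 0 0 0; 10 0 0 5 0 0 0; 10 0 0 5 0 0 0;10 0 0 2.2 0 0 0; 10 0 0 0 0 0 0; 40 0 0 0 0 0 0; 60 0 0 0 0 0 0; 60 0 0 -5 0 0 0; 60 0 0 -5 0 0 0; 60 0 0 -5 0 0 0; 60 0 0 0 0 0 0")

```text
time: 8.2
tool_pos: [0.5482, 0.1622, 0.2435]
tool_rot: [3.14, -0.011, 0.249]
contact_force: [0.8, 0.6, -0.4]
opening: 0.055
grip_force: 0.0
```

```bash
python3 - <<'E'
from h import *
a=snap('scene')
for n,p in [('fitting1',a)]:
  for o in blobs(p,n,.027): print(n,*o)
tomove(.467,-.022,.19,-.92)
E
```

```text
fitting1 0.72 [0.5529, -0.1087] yaw 1.825 sd [0.0079, 0.0126] [151.0, 149.0, 148.0] (np.float64(242.0), np.float64(253.0))
fitting1 0.71 [0.2815, -0.2667] yaw -2.773 sd [0.007, 0.0149] [38.0, 72.0, 132.0] (np.float64(134.0), np.float64(194.0))
fitting1 0.68 [0.4682, -0.0239] yaw 2.31 sd [0.0066, 0.0131] [153.0, 151.0, 151.0] (np.float64(258.0), np.float64(210.0))
fitting1 0.67 [0.5392, 0.1625] yaw -2.644 sd [0.0071, 0.0114] [116.0, 114.0, 114.0] (np.float64(341.0), np.float64(200.0))
turn [-1.000e-03 -2.000e-03  1.169e+00] shift cm [ 9.83 17.42  4.87] q1 0.15 q6 1.48
```

apply_moves(motion="50 0 0 0 0 0 0.167;50 0 0 0 0 0 0.167;50 0 0 0 0 0 0.167;50 0 0 0 0 0 0.167;50 0 0 0 0 0 0.167;50 0 0 0 0 0 0.167;50 0 0 0 0 0 0.167; 50 2.46 4.35 1.2 0 0 0;50 2.46 4.35 1.2 0 0 0;50 2.46 4.35 1.2 0 0 0;50 2.46 4.35 1.3 0 0 0; 50 0 0 0 0 0 0")

```text
time: 9.8
tool_pos: [0.4647, -0.0241, 0.1868]
tool_rot: [3.138, 0.003, -0.924]
contact_force: [0.9, 1.0, -0.3]
opening: 0.0464
grip_force: 0.0
```

```bash
python3 - <<'E'
from h import *
w=snap('wrist','w4.png')
for n,p in [('fitting1',w)]:
  for o in blobs(p,n,.027): print(n,*o)
tomove(.467,-.022,.014,-.92)
E
```

```text
fitting1 0.85 [0.5495, -0.1061] yaw 1.687 sd [0.0063, 0.0123] [167.0, 167.0, 169.0] (np.float64(258.0), np.float64(63.0))
fitting1 0.64 [0.4648, -0.0211] yaw 2.186 sd [0.0061, 0.013] [140.0, 139.0, 141.0] (np.float64(278.0), np.float64(196.0))
fitting1 0.64 [0.5771, 0.1542] yaw 1.24 sd [0.0314, 0.0573] [62.0, 63.0, 64.0] (np.float64(90.0), np.float64(263.0))
fitting1 0.62 [0.4577, -0.2323] yaw -2.485 sd [0.0026, 0.0089] [22.0, 21.0, 22.0] (np.float64(437.0), np.float64(5.0))
turn [ 0.001  0.001 -0.002] shift cm [ 1.000e-02 -2.000e-02  1.741e+01] q1 -0.21 q6 2.28
```

apply_moves(motion="50 0 0 5 0 0 0.03; 50 0 0 5 0 0 0;50 0 0 4.5 0 0 0;50 0 0 2.8 0 0 0; 50 0 0 0 0 0 0; 10 0 0 0 0 0 0; 10 0 0 0 0 0 0; 10 0 0 0 0 0 0;10 0 0 -5 0 0 0;10 0 0 -5 0 0 0;10 0 0 -5 0 0 0; 10 -2.2 -4.3 -4 0 0 0; 10 -2.2 -4.3 0 0 0 0; 10 -2.2 -4.3 0 0 0 0; 10 -2.2 -4.35 0 0 0 0; 10 0 0 0 0 0 0")

```text
time: 11.9
tool_pos: [0.5567, 0.1525, 0.2052]
tool_rot: [-3.141, 0.0, -0.947]
contact_force: [-0.4, -1.1, -0.4]
opening: 0.022
grip_force: 25.0
```

```bash
python3 - <<'E'
from h import *
tomove(.555,.15,.075)
E
```

```text
turn [-0.001  0.    -0.   ] shift cm [ 0.1   0.28 13.02] q1 0.13 q6 2.65
```

apply_moves(motion="10 0.1 0.28 4 0 0 0; 10 0 0 5 0 0 0;10 0 0 4 0 0 0; 10 0 0 0 0 0 0; 40 0 0 0 0 0 0; 50 0 0 0 0 0 0; 50 0 0 -5 0 0 0;50 0 0 -5 0 0 0;50 4.1 3.06 -3 0 0 0;50 4.1 3.06 0 0 0 -0.08")

```text
time: 13.15
tool_pos: [0.5542, 0.0443, 0.2104]
tool_rot: [-3.135, -0.007, -0.866]
contact_force: [0.6, 0.3, -0.6]
opening: 0.0457
grip_force: 0.0
```

```bash
python3 - <<'E'
from h import *
a=snap('scene')
for n,p in [('fitting1',a)]:
  for o in blobs(p,n,.027): print(n,*o)
tomove(.551,-.107,.19,1.66)
E
```

```text
fitting1 0.69 [0.5238, 0.2039] yaw 1.779 sd [0.044, 0.0687] [69.0, 67.0, 65.0] (np.float64(351.0), np.float64(190.0))
fitting1 0.56 [0.5516, -0.1074] yaw 1.839 sd [0.0085, 0.0132] [154.0, 151.0, 147.0] (np.float64(242.0), np.float64(253.0))
fitting1 0.56 [0.5397, 0.1679] yaw -2.9 sd [0.0057, 0.0114] [120.0, 118.0, 118.0] (np.float64(343.0), np.float64(200.0))
fitting1 0.53 [0.5348, 0.1511] yaw -2.822 sd [0.0028, 0.0069] [140.0, 138.0, 137.0] (np.float64(336.0), np.float64(201.0))
fitting1 0.47 [0.2808, -0.2676] yaw -2.765 sd [0.0074, 0.0148] [38.0, 72.0, 132.0] (np.float64(133.0), np.float64(194.0))
turn [ 0.005 -0.004 -2.533] shift cm [-14.71  -1.52   1.8 ] q1 -0.06 q6 2.38
```

apply_moves(motion="50 0 0 0 0 0 -0.169;50 0 0 0 0 0 -0.169;50 0 0 0 0 0 -0.169;50 0 0 0 0 0 -0.169;50 0 0 0 0 0 -0.169;50 0 0 0 0 0 -0.169;50 0 0 0 0 0 -0.169;50 0 0 0 0 0 -0.169;50 0 0 0 0 0 -0.169;50 0 0 0 0 0 -0.169;50 0 0 0 0 0 -0.169;50 0 0 0 0 0 -0.169;50 0 0 0 0 0 -0.169;50 0 0 0 0 0 -0.169;50 0 0 0 0 0 -0.167; 50 -4.9 -0.5 0.6 0 0 0;50 -4.9 -0.5 0.6 0 0 0;50 -4.9 -0.5 0.6 0 0 0; 50 0 0 0 0 0 0")

```text
time: 15.62
tool_pos: [0.551, -0.1053, 0.1881]
tool_rot: [3.141, 0.001, 1.658]
contact_force: [-0.4, 1.2, -0.1]
opening: 0.0459
grip_force: 0.0
```

```bash
python3 - <<'E'
from h import *
w=snap('wrist')
for n,p in [('fitting1',w)]:
  for o in blobs(p,n,.027): print(n,*o)
tomove(.551,-.1065,.014,1.66)
E
```

```text
fitting1 0.59 [0.55, -0.1043] yaw 1.679 sd [0.0061, 0.013] [130.0, 129.0, 130.0] (np.float64(279.0), np.float64(194.0))
fitting1 0.52 [0.2963, -0.2399] yaw -2.999 sd [0.0042, 0.0053] [10.0, 30.0, 70.0] (np.float64(34.0), np.float64(297.0))
turn [ 0.001 -0.     0.002] shift cm [-0.4  -0.05 17.43] q1 -0.32 q6 -0.41
```

apply_moves(motion="50 -0.2 0 5 0 0 0; 50 0 0 5 0 0 0;50 0 0 4.6 0 0 0;50 0 0 2.8 0 0 0; 50 0 0 0 0 0 0; 10 0 0 0 0 0 0; 10 0 0 0 0 0 0; 10 0 0 0 0 0 0;10 0 0 -5 0 0 0;10 0 0 -5 0 0 0;10 0 0 -6 0 0 0; 10 4 0.2 -3 0 0 0; 10 4 0.2 0 0 0 0; 10 4 0.2 0 0 0 0; 10 4 0.2 0 0 0 0; 10 4 0.2 0 0 0 0;10 4 0.2 0 0 0 0;10 4 0.2 0 0 0 0; 10 0 0 0 0 0 0")

```text
time: 18.1
tool_pos: [0.5388, 0.1778, 0.2034]
tool_rot: [-3.141, -0.0, 1.666]
contact_force: [0.0, -0.0, -1.4]
opening: 0.0219
grip_force: 25.0
```

```bash
python3 - <<'E'
from h import *
tomove(.537,.172,.065)
E
```

```text
turn [-0. -0.  0.] shift cm [-0.56 -0.23 13.84] q1 0.18 q6 0.09
```

apply_moves(motion="10 -0.56 -0.23 4 0 0 0; 10 0 0 5 0 0 0;10 0 0 4.5 0 0 0; 10 0 0 0 0 0 0; 40 0 0 0 0 0 0; 50 0 0 0 0 0 0; 50 0 0 -5 0 0 0;50 0 0 -5 0 0 0;50 0 0 -5 0 0 0;50 0 0 -5 0 0 0;50 4 0 -3 0 0 0;50 4 0 0 0 0 0;50 0 0 0 0 0 0")

```text
time: 19.73
tool_pos: [0.5297, 0.2516, 0.3005]
tool_rot: [3.138, -0.001, 1.666]
contact_force: [-0.1, -0.0, 0.0]
opening: 0.0456
grip_force: 0.0
```

```bash
python3 - <<'E'
from h import *
w=snap('wrist','w5.png')
a=snap('scene','s5.png')
for n,p in [('fitting1',w),('fitting1',a)]:
  for o in blobs(p,n,.027): print(n,*o)
for o in blobs(a,'lid_handle',.054): print('lid_handle',*o)
c=a['img'][130:320,120:400,::-1]; d=w['img'][:,:,::-1]
cv2.imwrite('pics/e.png',np.hstack([cv2.resize(d,(400,300)),cv2.resize(c,(400,300),interpolation=cv2.INTER_CUBIC)]))
E
```

```text
fitting1 0.67 [0.5481, 0.1384] yaw -3.0 sd [0.0063, 0.0137] [182.0, 183.0, 185.0] (np.float64(285.0), np.float64(256.0))
fitting1 0.59 [0.548, 0.1628] yaw -2.957 sd [0.0079, 0.0122] [157.0, 158.0, 160.0] (np.float64(287.0), np.float64(240.0))
fitting1 0.55 [0.5121, 0.1657] yaw 1.018 sd [0.005, 0.0115] [195.0, 195.0, 197.0] (np.float64(260.0), np.float64(236.0))
fitting1 0.66 [0.5089, 0.1746] yaw 1.234 sd [0.0072, 0.0118] [148.0, 147.0, 146.0] (np.float64(338.0), np.float64(190.0))
fitting1 0.5 [0.2806, -0.2674] yaw -2.789 sd [0.0076, 0.0147] [38.0, 72.0, 131.0] (np.float64(133.0), np.float64(194.0))
fitting1 0.46 [0.5389, 0.1676] yaw -2.845 sd [0.0045, 0.0105] [158.0, 157.0, 156.0] (np.float64(342.0), np.float64(199.0))
fitting1 0.43 [0.5351, 0.1515] yaw -2.794 sd [0.0037, 0.0094] [185.0, 183.0, 183.0] (np.float64(336.0), np.float64(201.0))
fitting1 0.24 [0.5074, 0.2084] yaw 2.01 sd [0.0477, 0.0672] [66.0, 66.0, 65.0] (np.float64(349.0), np.float64(185.0))
lid_handle 0.76 [0.6192, -0.2489] yaw -2.738 sd [0.0254, 0.0299] [172.0, 170.0, 169.0] (np.float64(193.0), np.float64(303.0))
```

View pics/e.png

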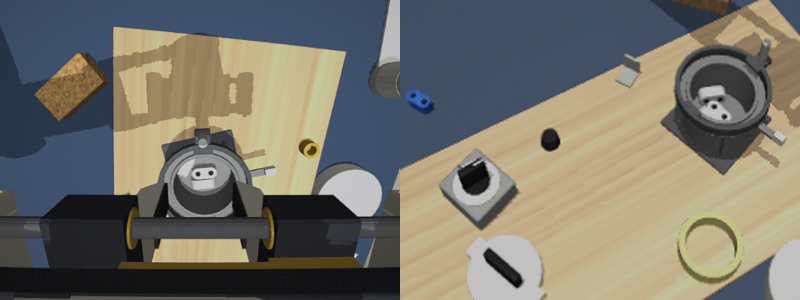

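```bash
python3 - <<'E'
from h import *
tomove(.59,-.23,.29,0)
E
```

```text
turn [ 1.000e-03 -0.000e+00  1.662e+00] shift cm [ 5.96 47.83  0.89] q1 0.31 q6 0.22
```

apply_moves(motion="80 0 0 0 0 0 0.166;80 0 0 0 0 0 0.166;80 0 0 0 0 0 0.166;80 0 0 0 0 0 0.166;80 0 0 0 0 0 0.166;80 0 0 0 0 0 0.166;80 0 0 0 0 0 0.166;80 0 0 0 0 0 0.166;80 0 0 0 0 0 0.166;80 0 0 0 0 0 0.166; 80 0.65 5.3 0.1 0 0 0;80 0.65 5.3 0.1 0 0 0;80 0.65 5.3 0.1 0 0 0;80 0.65 5.3 0.1 0 0 0;80 0.65 5.3 0.1 0 0 0;80 0.65 5.3 0.1 0 0 0;80 0.65 5.3 0.1 0 0 0;80 0.65 5.3 0.1 0 0 0;80 0.65 5.3 0.1 0 0 0;80 0 0 0 0 0 0")

```text
time: 22.48
tool_pos: [0.5891, -0.2323, 0.2884]
tool_rot: [3.141, 0.001, -0.003]
contact_force: [-0.4, 0.4, 0.1]
opening: 0.0733
grip_force: 0.0
```

```bash
python3 - <<'E'
from h import *
w=snap('wrist')
cv2.imwrite('pics/g.png',cv2.resize(w['img'][60:300,160:480,::-1],None,fx=2.5,fy=2.5,interpolation=cv2.INTER_CUBIC))
for n,z in [('lid_handle',.054),('reset_knob',.089),('counter',.046)]:
  for o in blobs(w,n,z): print(n,*o)
  print(robot.search_frame(n,w)[:2])
s=robot.observe();print(s['tool_pos'],s['tool_rot'])
E
```

```text
lid_handle 0.55 [0.6105, -0.2461] yaw -2.718 sd [0.0242, 0.0286] [147.0, 147.0, 148.0] (np.float64(293.0), np.float64(160.0))
[{'centre': [0.607, -0.2505, 0.0269], 'score': 0.66}]
reset_knob 0.76 [0.4862, -0.2338] yaw 2.883 sd [0.011, 0.012] [34.0, 33.0, 34.0] (np.float64(282.0), np.float64(272.0))
[{'centre': [0.4779, -0.232, 0.0752], 'score': 0.65}]
counter 0.91 [0.4793, -0.2338] yaw -2.833 sd [0.0233, 0.0282] [111.0, 112.0, 111.0] (np.float64(282.0), np.float64(261.0))
[{'centre': [0.4865, -0.2331, 0.0473], 'score': 0.96}]
[ 0.5901966  -0.22634187  0.29006893] [ 3.14134750e+00 -4.80622970e-04  4.40009211e-03]
```

View pics/g.png

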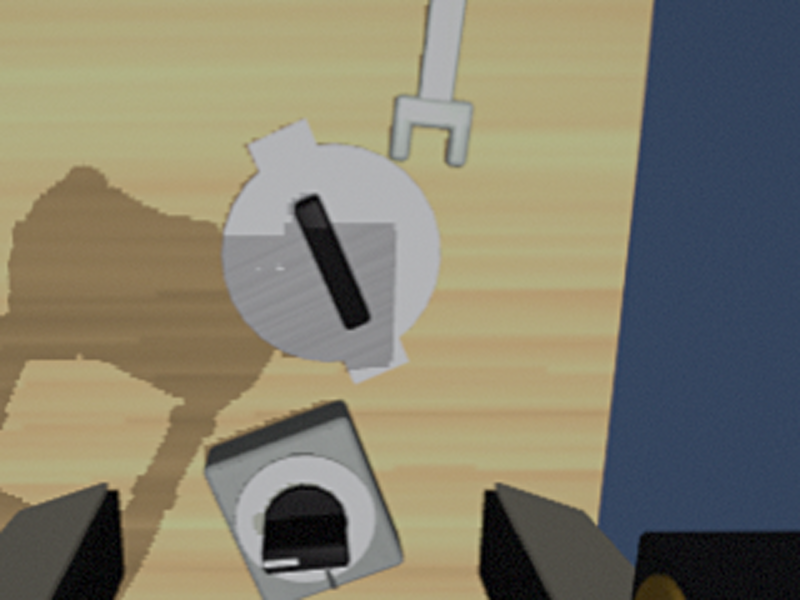

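```bash
python3 - <<'E'
from h import *
w=snap('wrist'); a=snap('scene')
q=lambda u,v:(160+u/2.5,60+v/2.5)
print('dial',unproj(w,[q(305,515)],.046), 'knobtop ends',unproj(w,[q(264,558),q(347,557)],.089),'mid')
print('scene dial',unproj(a,[(140+97/3,135+332/3)],.046),'top ends',unproj(a,[(140+64/3,135+304/3),(140+113/3,135+290/3)],.089))
print('box right edge',unproj(w,[q(345,405),q(402,555)],.046))
print('handle ends',unproj(w,[q(307,203),q(358,321)],.054))
s=robot.observe();print(s['tool_pos'],s['tool_rot'])
tomove(.482,-.232,.17,-1.49)
E
```

```text
dial [[ 0.47430824 -0.22865387  0.046     ]] knobtop ends [[ 0.472876   -0.20916035  0.089     ]
 [ 0.47358497 -0.24826413  0.089     ]] mid
scene dial [[ 0.47260201 -0.23701074  0.046     ]] top ends [[ 0.46710124 -0.25053939  0.089     ]
 [ 0.47296379 -0.21620793  0.089     ]]
box right edge [[ 0.53461193 -0.24820216  0.046     ]
 [ 0.45129209 -0.27991642  0.046     ]]
handle ends [[ 0.63408082 -0.22861598  0.054     ]
 [ 0.57926996 -0.25308658  0.054     ]]
[ 0.59021502 -0.22659721  0.28999222] [ 3.14128719e+00 -4.43623433e-04  4.18476577e-03]
turn [-0.000e+00 -1.000e-03  1.494e+00] shift cm [-0.33 10.83 12.  ] q1 -0.49 q6 1.08
```

apply_moves(motion="80 0 0 0 0 0 0.175;80 0 0 0 0 0 0.175;80 0 0 0 0 0 0.175;80 0 0 0 0 0 0.175;80 0 0 0 0 0 0.175;80 0 0 0 0 0 0.175;80 0 0 0 0 0 0.175;80 0 0 0 0 0 0.175;80 0 0 0 0 0 0.174; 80 0.1 3.9 4 0 0 0;80 0.1 3.9 4 0 0 0;80 0.2 3.9 3.5 0 0 0;80 0 0 0 0 0 0;80 0 0 0 0 0 0")

```text
time: 24.68
tool_pos: [0.4744, -0.2319, 0.1758]
tool_rot: [-3.139, -0.002, -1.571]
contact_force: [0.4, 0.1, 0.6]
opening: 0.0735
grip_force: 0.0
```

```bash
python3 - <<'E'
from h import *
w=snap('wrist')
cv2.imwrite('pics/k.png',cv2.resize(w['img'][60:300,120:440,::-1],None,fx=2.5,fy=2.5,interpolation=cv2.INTER_CUBIC))
for o in blobs(w,'reset_knob',.089): print(*o)
s=robot.observe();print(s['tool_pos'],s['tool_rot'])
print(proj(w,[[.473,-.23,.089],[.473,-.23,.046]]))
E
```

```text
0.91 [0.4716, -0.2416] yaw 1.622 sd [0.0091, 0.0117] [36.0, 35.0, 36.0] (np.float64(284.0), np.float64(206.0))
[ 0.47494839 -0.23211445  0.17603228] [-3.13834170e+00 -2.19940701e-03 -1.57046790e+00]
[[281.9686791  221.094397  ]
 [281.8547362  205.47497876]]
```

View pics/k.png

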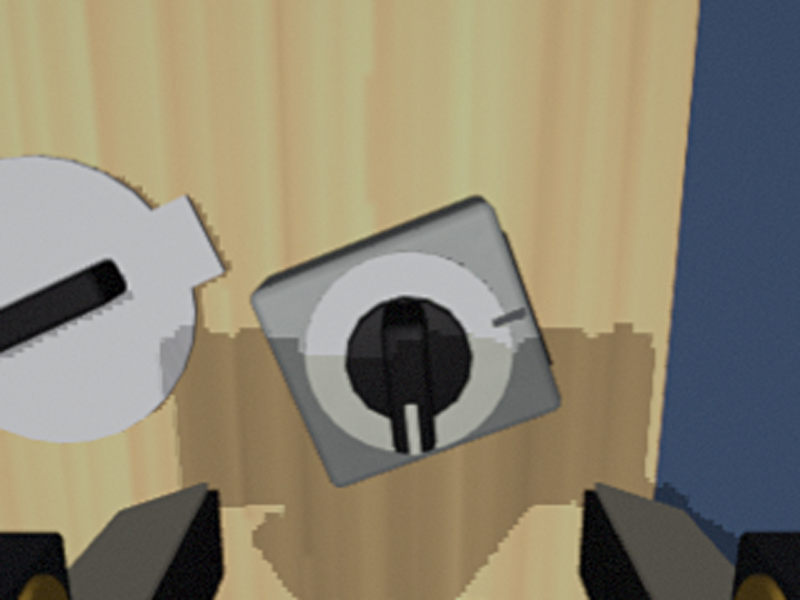

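apply_moves(motion="60 0.2 0.34 3 0 0 -0.05;60 0 0 4 0 0 0;60 0 0 3.4 0 0 0;60 0 0 1 0 0 0;60 0 0 0 0 0 0;60 0 0 0 0 0 0;5 0 0 0 0 0 0;5 0 0 0 0 0 0;5 0 0 0 0 0 0;5 0 0 0 0 0 0", force=15)

```text
time: 26.02
tool_pos: [0.4697, -0.2335, 0.0607]
tool_rot: [-3.141, -0.0, -1.521]
contact_force: [-0.9, -0.0, -0.4]
opening: 0.0199
grip_force: 0.0
```

apply_moves(motion="5 0 0 0 0 0 0;5 0 0 0 0 0 0")

```text
time: 26.28
tool_pos: [0.4719, -0.2339, 0.0608]
tool_rot: [-3.137, -0.002, -1.522]
contact_force: [8.0, 0.7, -3.8]
opening: 0.0141
grip_force: 15.0
```

apply_moves(motion="5 0 -0.1 0 0 0 -0.1;5 0 0 0 0 0 -0.16;5 0 0 0 0 0 -0.16;5 0 0 0 0 0 -0.16;5 0 0 0 0 0 -0.16;5 0 0 0 0 0 -0.16;5 0 0 0 0 0 -0.16;5 0 0 0 0 0 -0.16;5 0 0 0 0 0 -0.16;5 0 0 0 0 0 -0.16;5 0 0 0 0 0 -0.1; 5 0 0 0 0 0 0")

```text
time: 27.78
tool_pos: [0.4715, -0.2344, 0.0608]
tool_rot: [3.139, -0.002, 0.118]
contact_force: [2.6, -5.0, -1.6]
opening: 0.0141
grip_force: 15.0
```

```bash
python3 - <<'E'
from h import *
s=robot.observe();print(s)
E
```

```text
{'time': 27.775, 'qpos': array([-6.06709874e-01,  5.36450748e-01,  1.73049416e+00, -6.46588153e-04,
        8.72031851e-01,  8.46630097e-01]), 'qvel': array([ 0.00060853,  0.00057444, -0.0009979 , -0.0007933 , -0.00055039,
        0.04631195]), 'joint_efforts': array([  1.33918639, -47.17195988, -16.18091404,   0.5337682 ,
         1.40849467,  -0.55035118]), 'tool_pos': array([ 0.47148729, -0.23442191,  0.06080794]), 'tool_rot': array([ 3.13948802e+00, -1.63066894e-03,  1.17873356e-01]), 'contact_force': array([ 2.57170438, -4.97457668, -1.58470055]), 'torque': array([-0.74960383, -0.46771218,  0.01863912]), 'grip_force': 14.99708577990532, 'opening': 0.01406801321024452}
```

apply_moves(motion="5 0 0 0 0 0 -0.05;5 0 0 0 0 0 -0.05;5 0 0 0 0 0 -0.05;5 0 0 0 0 0 0; 5 0 0 0 0 0 0")

```text
time: 28.4
tool_pos: [0.4715, -0.2345, 0.0608]
tool_rot: [3.139, -0.001, 0.266]
contact_force: [3.3, -4.9, -1.9]
opening: 0.014
grip_force: 15.0
```

```bash
python3 - <<'E'
from h import *
s=robot.observe();print(s['tool_rot'],s['torque'],s['contact_force'])
E
```

```text
[ 3.13909637e+00 -1.35689806e-03  2.66215210e-01] [-0.78122381 -0.47972543  0.06503245] [ 3.26170736 -4.8968332  -1.94312872]
```

apply_moves(motion="5 0 0 0 0 0 -0.05;5 0 0 0 0 0 -0.05;5 0 0 0 0 0 0; 5 0 0 0 0 0 0")

```text
time: 28.9
tool_pos: [0.4715, -0.2345, 0.0608]
tool_rot: [3.139, -0.001, 0.366]
contact_force: [2.4, -4.2, -2.4]
opening: 0.0144
grip_force: 15.0
```

```bash
python3 - <<'E'
from h import *
s=robot.observe();print(s['tool_rot'],s['torque'],s['contact_force'])
E
```

```text
[ 3.13889279e+00 -1.11515071e-03  3.66315946e-01] [-0.8186584  -0.54293216  0.04952041] [ 2.4007204  -4.16748833 -2.4492057 ]
```

apply_moves(motion="5 0 0 0 0 0 -0.04;5 0 0 0 0 0 -0.04;5 0 0 0 0 0 0; 5 0 0 0 0 0 0")

```text
time: 29.4
tool_pos: [0.4712, -0.2347, 0.0608]
tool_rot: [3.139, -0.0, 0.445]
contact_force: [1.3, -5.4, -1.7]
opening: 0.0146
grip_force: 15.6
```

```bash
python3 - <<'E'
from h import *
s=robot.observe();print(s['tool_rot'],s['torque'],s['contact_force'],s['opening'])
E
```

```text
[ 3.13929220e+00 -4.61375236e-04  4.45284312e-01] [-0.92478811 -0.2033291  -0.34262713] [ 1.28199969 -5.3856694  -1.67957785] 0.0145558367842161
```

apply_moves(motion="5 0 0 0 0 0 0.04;50 0 0 0 0 0 0;50 0 0 0 0 0 0;50 0 0 0 0 0 0;50 0 0 -3 0 0 0;50 0 0 -4 0 0 0;50 0 0 -4.5 0 0 0;50 0 0 -4.5 0 0 0;50 0 0 0 0 0 0;50 0 0 0 0 0 0")

```text
time: 30.65
tool_pos: [0.4702, -0.233, 0.2199]
tool_rot: [-3.141, 0.001, 0.409]
contact_force: [-1.2, -0.0, 0.1]
opening: 0.0458
grip_force: 0.0
```

```bash
python3 - <<'E'
from h import *
w=snap('wrist')
cv2.imwrite('pics/m.png',cv2.resize(w['img'][0:300,110:450,::-1],None,fx=2,fy=2,interpolation=cv2.INTER_CUBIC))
s=robot.observe();print(s['tool_pos'],s['tool_rot'])
E
```

```text
[ 0.4700059  -0.23290491  0.2193125 ] [-3.13945400e+00  1.38080058e-03  4.08845701e-01]
```

View pics/m.png

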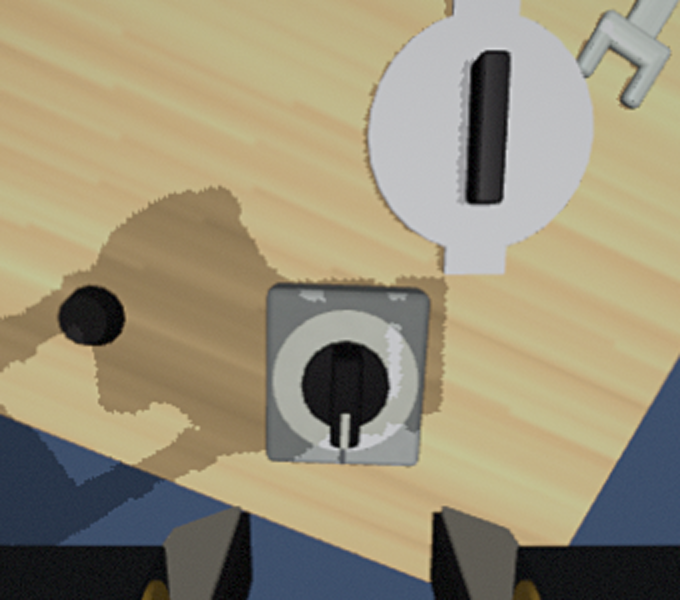

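```bash
python3 - <<'E'
from h import *
w=snap('wrist')
e=unproj(w,[(110+510/2,26),(110+503/2,203/2)],.054);d=e[0]-e[1];print(e,np.arctan2(d[1],d[0]))
tomove(.607,-.241,.19,.41)
E
```

```text
[[ 0.6338816  -0.23992841  0.054     ]
 [ 0.57762552 -0.26539968  0.054     ]] 0.4251582167554128
turn [-0.002  0.002 -0.001] shift cm [12.24  6.2   2.91] q1 -0.61 q6 0.56
```

apply_moves(motion="50 4.1 2.1 0 0 0 0;50 4.1 2.1 1 0 0 0;50 4.1 2.0 1.9 0 0 0;50 0 0 0 0 0 0;50 0 0 0 0 0 0")

```text
time: 31.38
tool_pos: [0.6074, -0.2412, 0.1904]
tool_rot: [-3.14, 0.002, 0.409]
contact_force: [0.4, 0.0, -0.1]
opening: 0.0454
grip_force: 0.0
```

```bash
python3 - <<'E'
from h import *
w=snap('wrist')
m=[d for d in robot.trace('lid',w)][0]
g=cv2.cvtColor(w['img'],cv2.COLOR_RGB2GRAY); M=m['pixels'].astype(np.uint8)
print(m['score'])
cv2.imwrite('pics/n.png',cv2.resize(w['img'][80:320,120:440,::-1],None,fx=2.5,fy=2.5,interpolation=cv2.INTER_CUBIC))
h=((g<60)&(cv2.morphologyEx(M,cv2.MORPH_CLOSE,np.ones((25,25)))>0)).astype(np.uint8)
n,l,st,ce=cv2.connectedComponentsWithStats(h); 
for i in range(1,n):
  if st[i,4]>300:
    vs,us=np.nonzero(l==i);X=unproj(w,np.c_[us,vs],.054)[:,:2].astype(np.float32)*1000
    print(st[i],cv2.minAreaRect(X))
s=robot.observe();print(s['tool_pos'],s['tool_rot'])
E
```

```text
0.93
[279 168  14  71 984] ((606.8289794921875, -245.98756408691406), (65.11412048339844, 11.996155738830566), 23.445674896240234)
[ 0.60741373 -0.24162619  0.19222811] [3.14121471e+00 1.75233919e-05 4.08309964e-01]
```

View pics/n.png

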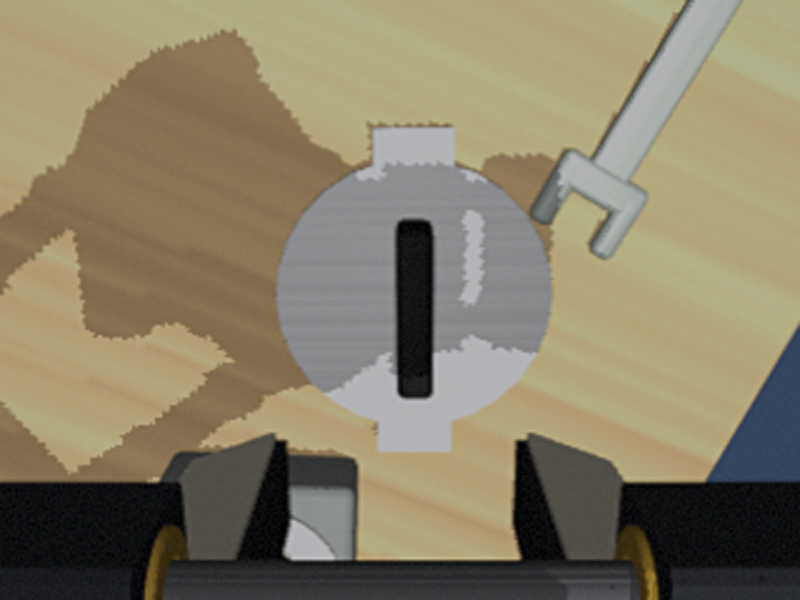

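apply_moves(motion="50 -0.2 0.38 4 0 0 0;50 0 0 5 0 0 0;50 0 0 5 0 0 0;50 0 0 2.2 0 0 0;50 0 0 0 0 0 0;50 0 0 0 0 0 0;5 0 0 0 0 0 0;5 0 0 0 0 0 0;5 0 0 0 0 0 0;5 0 0 0 0 0 0;5 0 0 0 0 0 0", force=50)

```text
time: 32.85
tool_pos: [0.6079, -0.2458, 0.0297]
tool_rot: [3.141, -0.0, 0.409]
contact_force: [-1.7, 0.1, 1.5]
opening: 0.0137
grip_force: 50.0
```

apply_moves(motion="5 0 0 -3 0 0 0;5 0 0 -5 0 0 0.089;5 0 0 -5 0 0 0;5 0 0 -5 0 0 0;5 0.69 -4.06 -4 0 0 0;5 0.69 -4.06 0 0 0 0;5 0.69 -4.06 0 0 0 0;5 0.69 -4.06 0 0 0 0;5 0.69 -4.06 0 0 0 0;5 0.69 -4.06 0 0 0 0;5 0.69 -4.06 0 0 0 0;5 0.69 -4.06 0 0 0 0;5 0.69 -4.06 0 0 0 0;5 0.69 -4.06 0 0 0 0;5 0 0 0 0 0 0;5 0 0 0 0 0 0;5 0 0 0 0 0 0")

```text
time: 34.98
tool_pos: [0.5459, 0.1604, 0.2493]
tool_rot: [3.141, 0.001, 0.319]
contact_force: [-0.1, -1.3, -1.6]
opening: 0.0134
grip_force: 50.0
```

```bash
python3 - <<'E'
from h import *
w=snap('wrist');c=np.array([.546,.161])
o=w['img'][:,:,::-1].copy()
for r,z in((.077,.105),(.069,.105)):
  t=np.linspace(0,6.28,200); uv=proj(w,np.c_[c[0]+r*np.cos(t),c[1]+r*np.sin(t),np.full(200,z)])
  cv2.polylines(o,[uv.round().astype(int)],True,(0,255,0),1)
u=np.array([np.cos(.32),np.sin(.32)]);v=np.array([-u[1],u[0]])
for r0,r1,zz in((.102,.120,.089),):
  P=[np.r_[c+u*a+v*b,zz] for a,b in((r0,-.006),(r1,-.006),(r1,.006),(r0,.006))]
  cv2.polylines(o,[proj(w,np.array(P)).round().astype(int)],True,(0,0,255),1)
cv2.imwrite('pics/o.png',cv2.resize(o[20:320,100:460],None,fx=2.2,fy=2.2,interpolation=cv2.INTER_CUBIC))
s=robot.observe();print(s['tool_pos'],s['tool_rot'],s['opening'],s['grip_force'])
E
```

```text
[0.54593008 0.16035812 0.24940523] [3.14139015e+00 3.38184811e-04 3.18363779e-01] 0.013716878531533517 49.99116361141205
```

View pics/o.png

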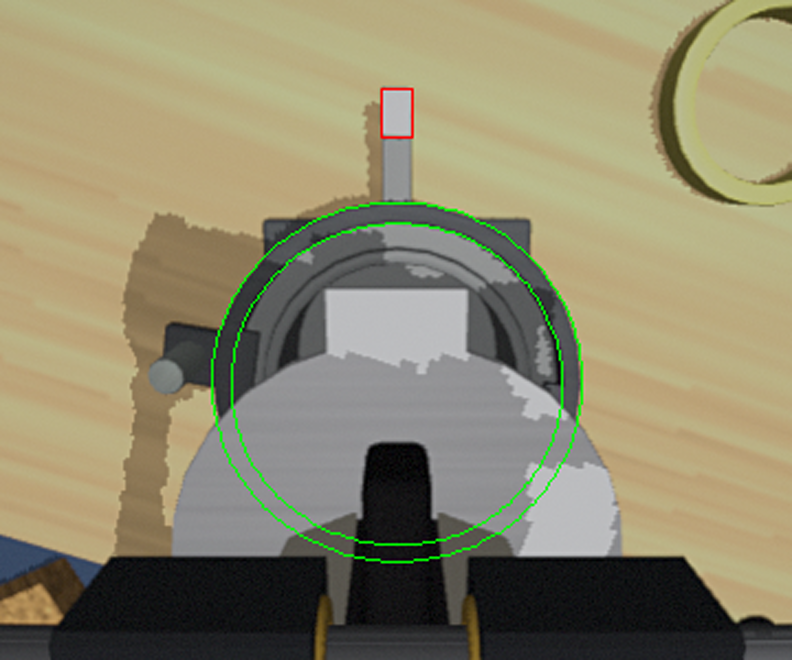

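apply_moves(motion="5 0.1 -0.05 3 0 0 0;5 0 0 4 0 0 0;5 0 0 3.5 0 0 0;5 0 0 2 0 0 0;5 0 0 1 0 0 0;5 0 0 0.7 0 0 0;5 0 0 0 0 0 0;5 0 0 0 0 0 0")

```text
time: 36.02
tool_pos: [0.5473, 0.162, 0.1087]
tool_rot: [3.141, -0.002, 0.32]
contact_force: [1.0, -1.5, 2.0]
opening: 0.0137
grip_force: 50.0
```

apply_moves(motion="5 0 0 0.3 0 0 0;5 0 0 0.3 0 0 0;5 0 0 0.2 0 0 0;5 0 0 0 0 0 0;5 0 0 0 0 0 0")

```text
time: 36.65
tool_pos: [0.5484, 0.1624, 0.1022]
tool_rot: [3.14, -0.006, 0.32]
contact_force: [-1.5, -1.6, 11.9]
opening: 0.0137
grip_force: 50.0
```

apply_moves(motion="5 0 0 0.15 0 0 0;5 0 0 0.15 0 0 0;5 0 0 0 0 0 0;5 0 0 0 0 0 0")

```text
time: 37.15
tool_pos: [0.5485, 0.1623, 0.1012]
tool_rot: [3.14, -0.007, 0.32]
contact_force: [-7.4, -3.9, 26.1]
opening: 0.0138
grip_force: 50.0
```

```bash
python3 - <<'E'
from h import *
w=snap('wrist');c=np.array([.546,.161]);b=snap('side');a=snap('scene')
cv2.imwrite('pics/p.png',np.hstack([cv2.resize(b['img'][190:290,170:290,::-1],(400,333),interpolation=cv2.INTER_CUBIC),cv2.resize(a['img'][130:230,290:410,::-1],(400,333),interpolation=cv2.INTER_CUBIC)]))
s=robot.observe();print(s['tool_pos'],s['tool_rot'],s['contact_force'],s['torque'])
E
```

```text
[0.54848899 0.16232552 0.10118938] [ 3.13998051 -0.00708498  0.31994979] [-6.83103372 -2.54468357 25.75255213] [-0.36233827  0.65794896  0.04264847]
```

View pics/p.png

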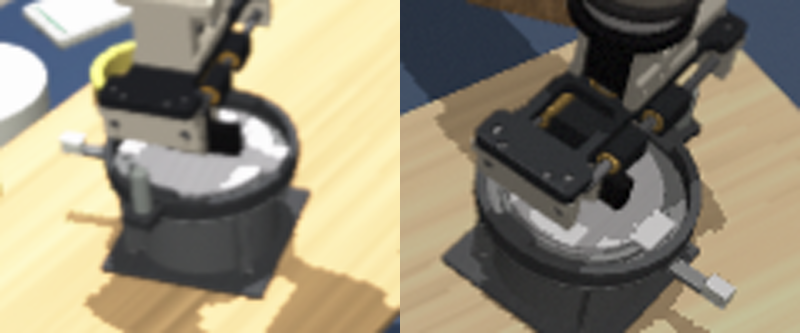

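apply_moves(motion="5 0 0 -0.3 0 0 0;5 -0.15 0.05 0 0 0 0;5 -0.1 0 0 0 0 0;5 0 0 0 0 0 0;5 0 0 0.15 0 0 0;5 0 0 0.15 0 0 0;5 0 0 0 0 0 0;5 0 0 0 0 0 0")

```text
time: 38.3
tool_pos: [0.5483, 0.162, 0.1013]
tool_rot: [3.141, -0.012, 0.319]
contact_force: [0.9, 1.8, 25.6]
opening: 0.0138
grip_force: 50.0
```

apply_moves(motion="5 0 0 -0.25 0 0 0;40 0 0 0 0 0 0;40 0 0 0 0 0 0;40 0 0 0 0 0 0;40 0 0 -4 0 0 0;40 0 0 -5 0 0 0;40 0 0 -5 0 0 0;40 0 0 0 0 0 0;40 0 0 0 0 0 0")

```text
time: 39.42
tool_pos: [0.5433, 0.1608, 0.2377]
tool_rot: [-3.141, 0.003, 0.32]
contact_force: [0.1, -0.5, -0.2]
opening: 0.0368
grip_force: 0.0
```

```bash
python3 - <<'E'
from h import *
w=snap('wrist');c=np.array([.546,.161])
o=w['img'][:,:,::-1].copy()
s=robot.observe();print(s['tool_pos'],s['tool_rot'],s['opening'],s['grip_force'])
def circ(r,z,col):
  t=np.linspace(0,6.28,200); cv2.polylines(o,[proj(w,np.c_[c[0]+r*np.cos(t),c[1]+r*np.sin(t),np.full(200,z)]).round().astype(int)],True,col,1)
circ(.054,.097,(0,255,0))
u=np.array([np.cos(.32),np.sin(.32)]);v=np.array([-u[1],u[0]])
for s_ in(1,-1):
  P=[np.r_[c+s_*u*a+v*b,.097] for a,b in((.05,-.015),(.065,-.015),(.065,.015),(.05,.015))]
  cv2.polylines(o,[proj(w,np.array(P)).round().astype(int)],True,(0,0,255),1)
P=[np.r_[c+u*a+v*b,.124] for a,b in((-.032,-.007),(.032,-.007),(.032,.007),(-.032,.007))]
cv2.polylines(o,[proj(w,np.array(P)).round().astype(int)],True,(255,255,0),1)
cv2.imwrite('pics/q.png',cv2.resize(o[60:300,130:430],None,fx=2.5,fy=2.5,interpolation=cv2.INTER_CUBIC))
E
```

```text
[0.54319944 0.16076695 0.23719371] [-3.14095101  0.00387501  0.31983034] 0.03704611385746756 0.0
```

View pics/q.png

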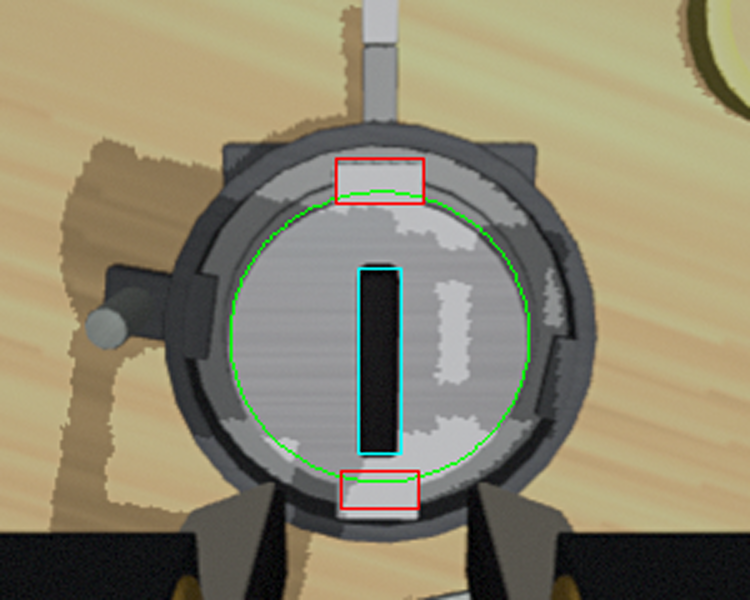

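apply_moves(motion="30 -1.6 0 4 0 0 0;30 -1.6 0 4 0 0 0;30 0 0 3.5 0 0 0;30 0 0 1.9 0 0 0;30 0 0 0 0 0 0;30 0 0 0.2 0 0 0;30 0 0 0.2 0 0 0;30 0 0 0.2 0 0 0;30 0 0 0 0 0 0;30 0 0 0 0 0 0")

```text
time: 40.72
tool_pos: [0.514, 0.1509, 0.0992]
tool_rot: [3.141, -0.0, 0.32]
contact_force: [-0.7, 1.1, -0.0]
opening: 0.0271
grip_force: 0.0
```

apply_moves(motion="30 0 0 0.1 0 0 0;30 0 0 0.1 0 0 0;30 0 0 0 0 0 0;30 0 0 0 0 0 0")

```text
time: 41.22
tool_pos: [0.514, 0.1508, 0.0973]
tool_rot: [3.141, -0.0, 0.32]
contact_force: [-1.4, -0.6, 4.0]
opening: 0.0273
grip_force: 2.0
```

apply_moves(motion="30 0 0 0.1 0 0 0;30 0 0 0.1 0 0 0;30 0 0 0 0 0 0;30 0 0 0 0 0 0")

```text
time: 41.72
tool_pos: [0.5141, 0.1508, 0.0972]
tool_rot: [3.141, -0.001, 0.32]
contact_force: [-5.8, -2.2, 18.7]
opening: 0.0274
grip_force: 9.7
```

apply_moves(motion="30 0 0 -1 0 0 0;30 2.3 0 0 0 0 0;30 2.3 0 0 0 0 0;30 2.2 0 0 0 0 0;30 0 0 0 0 0 0;30 0 0 0.5 0 0 0;30 0 0 0.2 0 0 0;30 0 0 0.2 0 0 0;30 0 0 0 0 0 0;30 0 0 0 0 0 0")

```text
time: 42.98
tool_pos: [0.5776, 0.172, 0.0972]
tool_rot: [3.142, 0.001, 0.32]
contact_force: [-4.1, -0.6, 9.1]
opening: 0.0277
grip_force: 4.5
```

```bash
python3 - <<'E'
from h import *
tomove(.5337,.2471,.20,1.71)
E
```

```text
turn [-0.00e+00  1.00e-03 -1.39e+00] shift cm [  8.05  -3.3  -10.28] q1 0.16 q6 1.41
```

apply_moves(motion="30 0 0 -3 0 0 0;60 0 0 -4 0 0 -0.174;60 0 0 -3.3 0 0 -0.174;60 0 0 0 0 0 -0.174;60 0 0 0 0 0 -0.174;60 0 0 0 0 0 -0.174;60 0 0 0 0 0 -0.174;60 0 0 0 0 0 -0.174;60 0 0 0 0 0 -0.174;60 4 -1.65 0 0 0 0;60 4.05 -1.65 0 0 0 0;60 0 0 0 0 0 0;60 0 0 0 0 0 0")

```text
time: 44.6
tool_pos: [0.5345, 0.2469, 0.1991]
tool_rot: [3.141, 0.001, 1.712]
contact_force: [-0.5, -0.7, 0.2]
opening: 0.0547
grip_force: 0.0
```

```bash
python3 - <<'E'
from h import *
w=snap('wrist','w9.png')
s=robot.observe();print(s['tool_pos'],s['tool_rot'])
print(proj(w,[[.5337,.2471,.138]]))
tomove(.5337,.2471,.108,1.71)
cv2.imwrite('pics/r.png',w['img'][60:360,100:460,::-1])
E
```

```text
[0.53482631 0.24653638 0.19908091] [3.14132065e+00 4.80564923e-04 1.71133360e+00]
[[279.11796638 231.06783238]]
turn [0.    0.    0.001] shift cm [ 0.07 -0.1   9.11] q1 0.3 q6 0.16
```

View pics/r.png

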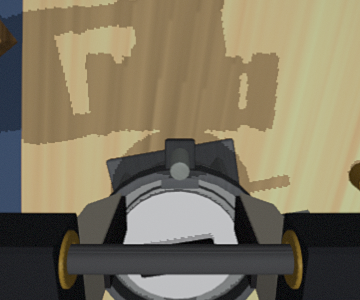

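apply_moves(motion="60 0 -0.1 4 0 0 0;60 0 0 3.5 0 0 0;60 0 0 1.6 0 0 0;60 0 0 0 0 0 0;5 0 0 0 0 0 0;5 0 0 0 0 0 0;5 0 0 0 0 0 0;5 0 0 0 0 0 0;5 0 0 0 0 0 0", force=25)

```text
time: 45.78
tool_pos: [0.5336, 0.2472, 0.1083]
tool_rot: [3.141, -0.0, 1.712]
contact_force: [0.2, -0.5, 1.7]
opening: 0.0138
grip_force: 25.0
```

```bash
python3 - <<'E'
from h import *
s=robot.observe();print(s['tool_pos'],s['tool_rot'],s['contact_force'],s['opening'])
p=s['tool_pos'][:2]-[.546,.161]; a0=np.arctan2(p[1],p[0]); r=np.hypot(*p); print(a0,r)
# one arc row: turn clockwise d about axis; chord in tool axes (tool x radial)
for d in (.07,.1,.05): print(d,'shift x,y cm:',100*.087*(np.cos(d)-1),100*.087*np.sin(d))
E
```

```text
[0.53360791 0.2472373  0.10828308] [ 3.14116527e+00 -8.13452506e-06  1.71193942e+00] [ 0.1517503  -0.4611784   1.70662799] 0.013840113176787993
1.7135169409393236 0.08712310867666852
0.07 shift x,y cm: -0.02130629779646761 0.608502771836535
0.1 shift x,y cm: -0.043463762081175354 0.8685507248274049
0.05 shift x,y cm: -0.010872734563793339 0.43481877265490143
```

apply_moves(motion="5 -0.011 0.435 0 0 0 0.05;5 -0.043 0.869 0 0 0 0.1;5 -0.043 0.869 0 0 0 0.1;5 -0.043 0.869 0 0 0 0.1;5 -0.043 0.869 0 0 0 0.1;5 -0.043 0.869 0 0 0 0.1;5 0 0 0 0 0 0")

```text
time: 46.65
tool_pos: [0.5813, 0.241, 0.1083]
tool_rot: [3.14, -0.001, 1.162]
contact_force: [2.4, 2.4, 1.7]
opening: 0.0133
grip_force: 25.0
```

```bash
cat > ck.py <<'E'
from h import *
s=robot.observe();p=s['tool_pos'][:2]-[.546,.161]
print(s['tool_pos'].round(4),s['tool_rot'].round(3),s['contact_force'].round(1),s['opening'],s['grip_force'],'ang',np.arctan2(p[1],p[0]),'r',np.hypot(*p))
E
python3 ck.py
```

```text
[0.5813 0.241  0.1083] [ 3.140e+00 -1.000e-03  1.162e+00] [2.4 2.4 1.7] 0.01332357230373418 25.00100612640381 ang 1.1557195325325946 r 0.08743418832955015
```

Following the arc cleanly.

apply_moves(motion="5 -0.043 0.869 0 0 0 0.1;5 -0.043 0.869 0 0 0 0.1;5 -0.043 0.869 0 0 0 0.1;5 -0.043 0.869 0 0 0 0.1;5 -0.043 0.869 0 0 0 0.1;5 -0.043 0.869 0 0 0 0.1;5 -0.043 0.869 0 0 0 0.1;5 -0.011 0.435 0 0 0 0.05;5 0 0 0 0 0 0;5 0 0 0 0 0 0")

```text
time: 47.9
tool_pos: [0.6267, 0.196, 0.1083]
tool_rot: [3.141, -0.003, 0.414]
contact_force: [5.3, 0.5, 0.1]
opening: 0.0134
grip_force: 25.0
```

```bash
python3 ck.py
```

```text
[0.6267 0.196  0.1083] [ 3.141e+00 -3.000e-03  4.140e-01] [5.3 0.5 0.1] 0.01340447420199327 24.999617636203766 ang 0.40870477542885497 r 0.08797465462663548
```

apply_moves(motion="5 -0.011 0.435 0 0 0 0.05;5 -0.01 0.3 0 0 0 0.035;5 0 0.15 0 0 0 0.01;5 0 0.1 0 0 0 0;5 0 0 0 0 0 0;5 0 0 0 0 0 0")

```text
time: 48.65
tool_pos: [0.6298, 0.1881, 0.1083]
tool_rot: [-3.141, -0.003, 0.32]
contact_force: [4.9, 4.8, -0.5]
opening: 0.0131
grip_force: 25.0
```

```bash
python3 ck.py
```

```text
[0.6298 0.1881 0.1083] [-3.141e+00 -3.000e-03  3.200e-01] [ 4.9  4.8 -0.5] 0.013105551195062409 25.000149607658386 ang 0.3127315991276588 r 0.08803867173680097
```

apply_moves(motion="5 0 0.15 0 0 0 0;5 0 0.15 0 0 0 0;5 0 0 0 0 0 0;5 0 0 0 0 0 0")

```text
time: 49.15
tool_pos: [0.6298, 0.1881, 0.1083]
tool_rot: [-3.137, -0.004, 0.32]
contact_force: [1.4, 14.9, -0.8]
opening: 0.0135
grip_force: 25.0
```

```bash
python3 ck.py
```

```text
[0.6298 0.1881 0.1083] [-3.137 -0.004  0.32 ] [ 1.4 14.9 -0.8] 0.013490981192014218 25.007403194904327 ang 0.3123207834470371 r 0.08805157686701806
```

apply_moves(motion="5 0 -0.25 0 0 0 0;5 0 0 0 0 0 0;60 0 0 0 0 0 0;60 0 0 0 0 0 0;60 0 0 0 0 0 0;60 0 0 -3 0 0 0;60 0 0 -4 0 0 0;60 0 0 -5 0 0 0;60 0 0 -5 0 0 0;60 0 0 0 0 0 0;60 0 0 0 0 0 0")

```text
time: 50.52
tool_pos: [0.6287, 0.1859, 0.2772]
tool_rot: [-3.142, 0.001, 0.317]
contact_force: [-0.6, -0.2, -0.3]
opening: 0.055
grip_force: 0.0
```

```bash
python3 - <<'E'
from h import *
w=snap('wrist');a=snap('scene')
for o in blobs(a,'fitting1',.027): print(*o)
cv2.imwrite('pics/t.png',np.hstack([cv2.resize(w['img'][:,:,::-1],(400,300)),cv2.resize(a['img'][130:320,120:400,::-1],(400,300),interpolation=cv2.INTER_CUBIC)]))
E
```

```text
0.77 [0.2826, -0.2672] yaw -2.703 sd [0.0065, 0.014] [36.0, 70.0, 130.0] (np.float64(134.0), np.float64(194.0))
0.73 [0.471, -0.2347] yaw -2.908 sd [0.0252, 0.0304] [121.0, 120.0, 116.0] (np.float64(175.0), np.float64(249.0))
0.73 [0.7179, 0.0322] yaw 2.24 sd [0.0283, 0.0331] [164.0, 159.0, 109.0] (np.float64(337.0), np.float64(285.0))
0.62 [0.5425, 0.1742] yaw 2.252 sd [0.0533, 0.0643] [77.0, 75.0, 73.0] (np.float64(345.0), np.float64(200.0))
```

View pics/t.png

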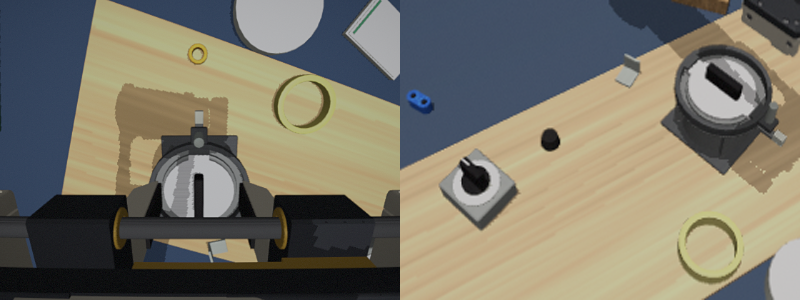

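The post is in line with the mark, the lid is seated under the collar and the knob is at zero. No fittings are left on the board.

```bash
python3 -c "
from cell import robot
print(robot.hand_in())"
```

```text
the job is handed in; nothing more can be done
None
```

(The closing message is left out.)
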